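# Push a bar home in the V-groove jig and drop the hold-down

## Robot

A 6-joint arm with a two-finger parallel gripper is mounted at the origin on a cart in front of the work surface, level with it; the furniture and walls round the work are solid. World frame = base frame: x ahead of the robot, y to its left, z up, the work surface at z = 0. Lengths are in m, angles in rad, forces in N, time in s.
With the tool pointing down it reaches from about 0.25 to 0.775 m from the base axis. Payload 4 kg.
Tool frame: the origin (TCP) lies at the very end of the fingers, on their centre line; the grasp point (between the pads) lies 19 mm behind it; z points along the fingers, y is the line along which they close (so a half turn about z gives the same grasp; the last joint's range is limited). The gripper opens to 85 mm and grips with 20 to 120 N. Pads are 22 mm wide; open, the fingers measure 114 mm over their backs; the gripper's body (76 mm by 85 mm) begins 54 mm behind the grasp point. The pads swing forward as they close: fully open they stand 13 mm farther back than shut.
Start: joints at [1.165, 0.087, 1.371, -0, 1.684, -0.103], TCP at [0.164, 0.525, 0.231] pointing down, gripper open.
Joint ranges: [-3.1, 3.1], [-0.76, 2.03], [0.27, 2.55], [-1.08, 4.22], [0.17, 2.65], [-2.57, 2.57]. Speed limits (rad/s): [2.79, 2.79, 3.14, 3.14, 3.14, 3.14].

## Interface

Orientations are given as a unit quaternion [x, y, z, w].
In Python, from bench import bot, viewer gives the robot as it stands. The module is installed in compiled form; this text tells all that it offers.
- The arm moves only by the tool move_arm, never from a script. Its argument "steps" is one flat list of numbers, 6 for each row, row after row: the shift along the tool's x, y, z in mm, then the turn, a rotation vector about the tool's x, y, z in rad. In form: [dx, dy, dz, rx, ry, rz, dx, dy, dz, rx, ry, rz, ...]. A call has 1 to 10 rows; each row is the pose to reach, as a shift and turn from the pose commanded when the call began, along the tool's axes at that moment; what a row does not reach only later rows make up. A row lasts 1/12 s, in which the tool goes at most 41.7 mm and 7.16 degrees, less where a joint would pass 70% of its speed; a pose out of reach is approached as far as the arm can. A call with a gripper value outside its range is refused whole. "fingers" is the opening, from -1 (shut) to 1 (fully open), set as the call begins (left out, the last holds). The fingers move at their own pace and stop on an object; the grip force is fixed at half the most. Time passes only in rows, so rows that repeat a pose let the fingers close. It gives the time, the measured TCP pose, the force, the opening and the grip force at its end, in the units of the state.
- bot.get_state(): the state, without advancing time (a new reading comes with each control period).
- viewer.read_camera(name): name is "scene" or "side" or "wrist"; returns a dict with "color" (384x512x3 uint8, blue, green, red), "range_z" (384x512 float32, m along the optical axis (not along the pixel's ray), 0 where there is no reading), "fovy" (degrees; the focal length in pixels is half the picture's height over the tangent of half this angle, whatever the lens; pixels are square), "cx", "cy" (the principal point, pixels), "extrinsics" (4x4, takes a point from camera to world coordinates); the wrist camera has in their place "T_tool_cam" (4x4, takes a point from camera to tool coordinates, whose origin is the TCP and whose axes are the flange's). Camera axes: x right, y down, z forward; pixel columns grow to the right and rows downward; lengths in m; the calibration is good to about 2 mm. A picture is of the moment at which its call begins: read the wrist's pose just before it.
- bot.job_done(): hands the job in; it is judged then, once.
The state is a dict: "clock": time; "joints": joint angles; "qd": joint speeds; "joint_torque": joint torques, N m; "eef_pos": TCP position; "ee_rot": TCP orientation; "contact_force": force on the tool from outside, world axes, zero at the start; "torque": the same for the moment, N m; "grip_width": finger opening in m; "grip_force": force on a finger pad.
Only numpy, scipy, OpenCV 4.12 (cv2) and the standard library are available. Lean on these libraries where they do the work, as an engineer would, in place of code of your own. Each camera call takes 0.05 s, during which the arm holds its last target. There are 200 camera calls.

## Task

A round aluminium bar lies in the V-groove of the blue jig. Slide it along the groove, into the cover, gently until its end is fully home against the hidden stop and has pressed the stop's little sprung button flat, without shoving the stop out of its setting; then swing the red-handled hold-down arm over so that its rubber foot rests on the bar. Leave the bar against the stop, and leave the things standing round about alone.

Things in the scene. Friction and masses are not known exactly. Their poses are not given: they have to be found in the camera images.
- jig: Fixed jig: base plate 345 x 130 x 10 mm with a steel V-groove in a blue rail 52 mm wide. Origin on the table under the bar's axis; x along the groove towards the stop, z up. Groove from x = -170 to +155 mm; rail top 42 mm above the table. A bar in the groove lies at y = 0 with its axis 45 mm and its top 57 mm above the table
- cover_mouth (a point): Centre of the opening of the blue cover, on the bar's axis, at jig x = 75 mm. The cover (80 mm long, 68 wide, top 79 above the table) hides a brass stop block, its face square to the groove, set at random 20 to 55 mm inside the mouth; its place is not measured, feel for it. Friction alone holds the block: it slips above about 14 N
- bar_centre (a point): centre of the loose aluminium round bar, diameter 24 mm, length 170 mm, about 0.2 kg; x along the bar towards its nose. It slides in the groove with 1 to 3 N
- bar_nose (a point): centre of the bar's flat leading end, the one that goes to the stop
- bar_tail (a point): centre of the bar's flat rear end; its upper half stands free above the rail and can be pushed with a fingertip
- hold_down (a joint): angle of the hold-down arm (rad): 0 = level across the groove, rubber foot on the bar; 1.57 = upright; up to 1.95 = leaning away from the groove. The arm is 16 mm wide (along jig x), 9 mm thick, with a foot 46 mm from the hinge and a red handle, 20 mm thick, 66 to 100 mm from the hinge. Friction holds it at any angle; moving it takes about 2 N at the handle
- lever_grip (a point): middle of the red handle of the hold-down arm, on its axis, 83 mm from the hinge; at angle q it lies at jig y = -46 + 83 cos q mm, 68 + 83 sin q mm above the table
- glue_bottle: bystander: white glue bottle with orange cap, 46 mm wide, 129 mm high, origin under its centre
- tape_roll: bystander: roll of cream tape, 96 mm wide, 25 mm high, lying flat, origin under its centre
- lever_hinge (a point): middle of the hinge axis of the hold-down arm, at jig x = 30, y = -46 mm, 68 mm above the table, between two upright steel cheeks (31 mm over both, 22 mm deep, top 76 mm above the table)
- tape_measure: bystander: yellow tape measure, 76 mm long, 36 wide, 66 high, standing upright, origin under its centre
- stop_button (a joint): travel (m) of the small sprung button in the face of the stop block: 0 = standing out, nothing against it; 0.003 = pressed flat with the face, the bar is home. It takes only about 0.4 N, less than the bar's friction, so the bar stays where it is left
- stop_slip (a joint): how far (m) the stop block has been shoved out of its setting, away from the bar: 0 = still where it was set

How it is judged:
On the way:
1. the bar is home against the stop, its button pressed in more than 2 mm of its 3 mm, while the hold-down arm is still up (value of joint stop_button above 0.002 m and value of joint hold_down above 0.8 rad), for 0.2 s.
At the end, for the whole second after the job is handed in: The bar lies in the groove (within 0.03 rad) at rest against the stop (button pressed in more than 2 mm of its 3 mm), and the hold-down arm is down with its foot on the bar (angle below 0.06 rad) (value of joint stop_button above 0.002 m and angle between the x axis of bar_centre and the x axis of jig, either way round below 0.03 rad and value of joint hold_down below 0.06 rad and linear speed of bar below 0.01 m/s); the robot touches nothing.
It fails at once if the stop is shoved more than 4 mm from its setting (value of joint stop_slip above 0.004 m).
It fails at once if a bystander is moved more than 15 mm (distance of any of glue_bottle, tape_roll, tape_measure from where it was at the start of the episode above 0.015 m).
It also fails if it takes over 54 s, if anything falls off the work surface, if the arm or the gripper's body presses on something with over 40 N, if the wrist force passes 120 N, or if a joint passes its speed limit or range.

## Working session

There is one attempt and no reset: what is moved stays moved. The work goes in short steps, Python scripts to look and compute and a tool call to move; the robot and the scene stay as the last step left them, time stands still between calls to the robot, and variables do not carry over. Pictures are saved under pics/ and viewed, at most 10 in all, crops included, and the job is handed in when it is done.

Besides the shell and the picture viewer there is one more tool, called after ">>>" by a JSON object that holds its "op" and its "data", one argument or row to a line. move_arm: Moves the arm, as the interface text tells. Its arguments: {"type":"object","properties":{"steps":{"type":"array","items":{"type":"number"}},"fingers":{"type":"number"}},"required":["steps"]}

```bash
mkdir -p pics; cat > h.py <<'E'
import numpy as np, cv2
from scipy.spatial.transform import Rotation as R
from bench import bot, viewer
def cam(n):
    s=bot.get_state(); c=viewer.read_camera(n)
    if n=="wrist":
        T=np.eye(4);T[:3,:3]=R.from_quat(s["ee_rot"]).as_matrix();T[:3,3]=s["eef_pos"];E=T@np.array(c["T_tool_cam"])
    else: E=np.array(c["extrinsics"])
    z=c["range_z"];h,w=z.shape;f=h/2/np.tan(np.radians(c["fovy"])/2)
    u,v=np.meshgrid(np.arange(w),np.arange(h))
    P=np.stack([(u-c["cx"])/f*z,(v-c["cy"])/f*z,z],-1)@E[:3,:3].T+E[:3,3]
    P[z==0]=np.nan
    return c["color"],P,E,f
E
python3 - <<'E'
from h import *
ims=[]
for n in ("scene","side"):
    c,P,E,f=cam(n); ims.append(c); np.savez(n,c=c,P=P,E=E)
cv2.imwrite("pics/a.png",ims[0]);cv2.imwrite("pics/b.png",ims[1])
print(bot.get_state())
for n in("scene","side"):
    d=np.load(n+".npz");hsv=cv2.cvtColor(d["c"],cv2.COLOR_BGR2HSV);P=d["P"]
    for k,lo,hi in(("red",(0,150,60),(6,255,255)),("blue",(100,120,40),(130,255,255)),("yel",(22,120,80),(35,255,255)),("or",(8,150,100),(18,255,255))):
        m=cv2.inRange(hsv,lo,hi)>0;q=P[m&~np.isnan(P[...,0])]
        if len(q):print(n,k,len(q),np.median(q,0).round(3),np.percentile(q,2,axis=0).round(3),np.percentile(q,98,axis=0).round(3))
E
```

```text
{'clock': 0.1, 'joints': array([ 1.16487523e+00,  8.79380801e-02,  1.37210503e+00,  2.06379226e-05,
        1.68357568e+00, -1.03076277e-01]), 'qd': array([-6.74317369e-04, -1.29587887e-03, -3.54066269e-03, -7.01558790e-04,
       -5.05886169e-05,  1.32899690e-04]), 'joint_torque': array([ 2.21013543e-03, -3.53015006e+01, -3.14218998e+01, -1.12582036e-04,
        8.01343645e-03,  7.84661211e-06]), 'eef_pos': array([0.16384357, 0.52457437, 0.23022404]), 'ee_rot': array([ 1.50843204e-01,  9.88557182e-01, -9.77855554e-04, -2.64974694e-04]), 'contact_force': array([-0.33056155, -0.23941072, -0.14883344]), 'torque': array([ 0.02050873,  0.01126085, -0.01192522]), 'grip_force': 0.0, 'grip_width': 0.08577930834884688}
scene red 346 [0.592 0.024 0.113] [ 0.406 -0.417  0.07 ] [0.853 0.944 0.167]
scene yel 639 [2.133 0.182 0.219] [ 0.703 -0.447  0.018] [2.265 0.813 0.226]
scene or 2228 [2.087 0.201 0.116] [ 0.606 -0.054  0.015] [2.122 0.918 0.206]
side red 488 [0.686 0.557 0.113] [ 0.368 -0.872  0.049] [0.913 0.567 0.164]
side blue 8354 [-0.248 -0.836  0.035] [-0.401 -1.159 -0.373] [0.547 0.125 0.258]
side yel 2521 [ 0.672 -0.708  0.071] [ 0.552 -1.002  0.009] [0.868 0.178 0.154]
side or 483 [0.605 0.349 0.103] [ 0.395 -0.881  0.076] [0.911 0.493 0.139]
```

View pics/a.png

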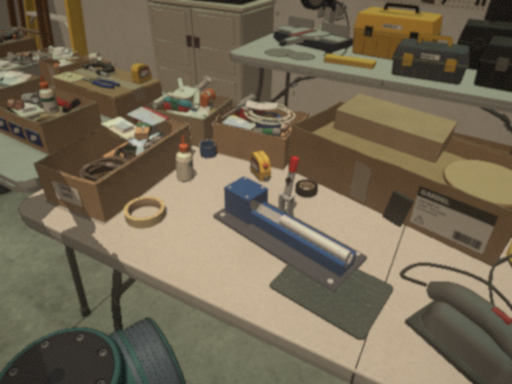

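View pics/b.png

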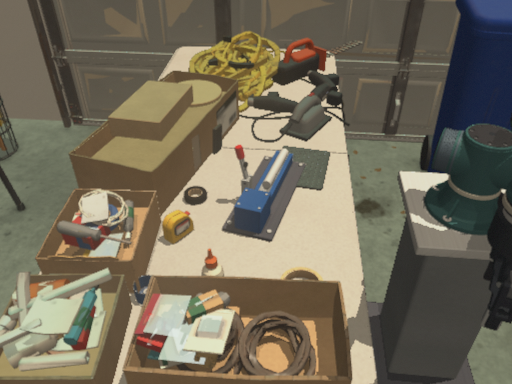

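The scene view shows the jig with its cover at about (245,198), the bar tail at (345,258), the red handle at (293,165), the tape measure at (260,165) and the glue bottle at (184,162). In the side view the cover is at (255,208) and the handle at (240,152).

```bash
python3 - <<'E'
from h import *
for n,box in(("scene",(205,150,375,300)),("side",(225,135,310,240))):
    d=np.load(n+".npz");c=d["c"];hsv=cv2.cvtColor(c,cv2.COLOR_BGR2HSV);P=d["P"]
    b=np.zeros(c.shape[:2],bool);b[box[1]:box[3],box[0]:box[2]]=1
    m=b&(cv2.inRange(hsv,(100,100,30),(130,255,255))>0);q=P[m];q=q[~np.isnan(q[:,0])]
    print(n,"blue",len(q),np.percentile(q,[2,50,98],axis=0).round(3).tolist())
    for lab,lo,hi in(("covertop",.073,.09),("rail",.037,.048)):
        t=q[(q[:,2]>lo)&(q[:,2]<hi)];r=cv2.minAreaRect((t[:,:2]*1000).astype(np.float32));print(lab,len(t),r,np.median(t[:,2]))
    k=b&(cv2.inRange(hsv,(0,0,110),(180,70,255))>0)&(P[...,2]>.05)&(P[...,2]<.062)
    t=P[k];print("bar",len(t),cv2.minAreaRect((t[:,:2]*1000).astype(np.float32)) if len(t)>4 else "", np.median(t,0))
    r=b&((cv2.inRange(hsv,(0,140,60),(7,255,255))|cv2.inRange(hsv,(172,140,60),(180,255,255)))>0);t=P[r];print("red",len(t),np.nanpercentile(t,[5,50,95],axis=0).round(3).tolist())
    # everything above z .015 around
    g=(P[...,2]>.012)&(P[...,2]<.3)&(abs(P[...,1]-.25)<.5)&(P[...,0]>.25)&(P[...,0]<.85)
    nn,lab,st,ce=cv2.connectedComponentsWithStats(g.astype(np.uint8))
    for i in range(1,nn):
        if st[i,4]>40:
            t=P[lab==i];print("  obj",ce[i].round(),st[i,4],np.percentile(t,[2,98],axis=0).round(3).tolist())
E
```

```text
scene blue 538 [[0.468, -0.142, 0.042], [0.534, 0.092, 0.08], [0.572, 0.144, 0.082]]
covertop 321 ((544.8654174804688, 114.56642150878906), (71.10397338867188, 60.053733825683594), 77.35552215576172) 0.08073072302698092
rail 217 ((509.3948974609375, -38.77513122558594), (242.73733520507812, 48.365234375), 75.8861312866211) 0.043676857453689655
bar 666 ((531.757080078125, 0.970703125), (322.4830322265625, 64.00202178955078), 81.17768859863281) [ 0.5004535  -0.07615055  0.05649754]
red 133 [[0.582, 0.012, 0.138], [0.587, 0.018, 0.156], [0.601, 0.029, 0.168]]
  obj [249. 167.] 33293 [[0.346, -0.236, 0.013], [0.84, 0.594, 0.206]]
  obj [306. 186.] 246 [[0.686, 0.002, 0.012], [0.743, 0.058, 0.022]]
side blue 797 [[0.472, -0.139, 0.036], [0.537, 0.1, 0.076], [0.58, 0.158, 0.08]]
covertop 505 ((550.4414672851562, 118.85820770263672), (82.31282043457031, 67.35293579101562), 76.2411880493164) 0.07737699983225999
rail 266 ((510.16961669921875, -54.253135681152344), (210.6926727294922, 51.55337905883789), 76.86043548583984) 0.040100360064061036
bar 245 ((518.866943359375, -48.041412353515625), (222.19297790527344, 53.64399337768555), 64.13765716552734) [ 0.50832399 -0.06183898  0.05335582]
red 66 [[0.584, 0.017, 0.139], [0.591, 0.027, 0.156], [0.601, 0.032, 0.165]]
  obj [180. 287.] 38893 [[0.355, -0.197, 0.02], [0.845, 0.606, 0.201]]
  obj [259. 191.] 2625 [[0.474, -0.142, 0.015], [0.594, 0.164, 0.153]]
  obj [195. 193.] 214 [[0.688, 0.003, 0.012], [0.744, 0.062, 0.02]]
  obj [176. 224.] 657 [[0.698, 0.154, 0.014], [0.755, 0.214, 0.066]]
```

>>> {"op": "move_arm", "data": {
  "steps": [-40,-40,-40,0,0,-0.066,-250,-240,-40,0,0,-0.066,-250,-240,-40,0,0,-0.066,-250,-240,-40,0,0,-0.066,-503,-488,-40,0,0,-0.066,-503,-488,-40,0,0,-0.066,-503,-488,-40,0,0,-0.066,-503,-488,-40,0,0,-0.066,-503,-488,-40,0,0,-0.066,-503,-488,-40,0,0,-0.066],
  "fingers": -1
}}

```text
clock: 0.93
eef_pos: [0.3596, 0.164, 0.2659]
ee_rot: [0.118, 0.993, 0.0, 0.0]
contact_force: [1.3, 1.0, -0.2]
grip_width: -0.0
grip_force: 0.0
```

>>> {"op": "move_arm", "data": {
  "steps": [-195,-216,0,0,0,0,-195,-216,0,0,0,0,-195,-216,0,0,0,0,-195,-216,0,0,0,0,-195,-216,0,0,0,0,-195,-216,0,0,0,0,-195,-216,0,0,0,0,-195,-216,0,0,0,0,-195,-216,0,0,0,0]
}}

```text
clock: 1.68
eef_pos: [0.4983, -0.0915, 0.2645]
ee_rot: [0.12, 0.993, 0.0, -0.002]
contact_force: [0.1, 0.6, 0.6]
grip_width: -0.0002
grip_force: 0.0
```

```bash
python3 - <<'E'
from h import *
c,P,E,f=cam("wrist");np.savez("w",c=c,P=P,E=E);cv2.imwrite("pics/w.png",c)
print(bot.get_state()["eef_pos"],E[:3,3])
hsv=cv2.cvtColor(c,cv2.COLOR_BGR2HSV)
m=(cv2.inRange(hsv,(100,100,30),(130,255,255))>0)
for lo,hi in((.07,.09),(.035,.047)):
    t=P[m&(P[...,2]>lo)&(P[...,2]<hi)]
    if len(t)>10: print(len(t),cv2.minAreaRect((t[:,:2]*1000).astype(np.float32)),np.median(t,0))
E
```

```text
[ 0.49798752 -0.09013303  0.26510647] [ 0.42509218 -0.0730899   0.40716352]
3537 ((692.8540649414062, 139.35385131835938), (379.9388427734375, 95.30548095703125), 8.597310066223145) [0.54806699 0.11764674 0.07884149]
3101 ((517.8353881835938, -9.736312866210938), (302.58343505859375, 63.841556549072266), 76.8172607421875) [ 0.51263288 -0.0275646   0.0416718 ]
```

View pics/w.png

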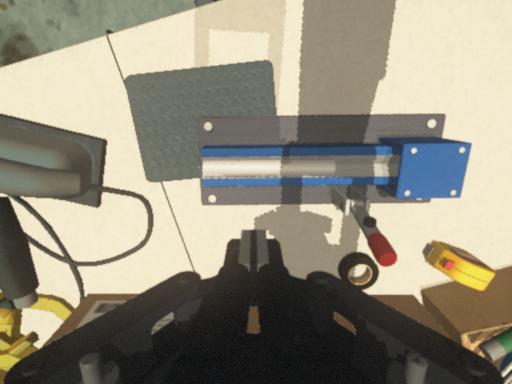

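The wrist view shows the rail along row 166, from column 203 to 395, the cover at (433,168), the handle at (380,245), the black roll at (358,270) and the tape measure at (460,265). Next I'll find the bar tail from the depth profile.

```bash
cat >> h.py <<'E'
def jig(P,o,a):
    u=np.array([np.cos(a),np.sin(a)]);d=P[...,:2]-o
    return d@u, d@np.array([-u[1],u[0]])
E
python3 - <<'E'
from h import *
d=np.load("w.npz");P=d["P"];c=d["c"]
hsv=cv2.cvtColor(c,cv2.COLOR_BGR2HSV)
m=(cv2.inRange(hsv,(100,100,30),(130,255,255))>0);b=np.zeros_like(m);b[130:205,195:475]=1
t=P[m&b&(P[...,2]>.036)&(P[...,2]<.047)]
r=cv2.minAreaRect((t[:,:2]*1000).astype(np.float32));print(r)
ct=P[m&b&(P[...,2]>.072)&(P[...,2]<.09)];rc=cv2.minAreaRect((ct[:,:2]*1000).astype(np.float32));print("cover",rc)
a=np.radians(r[2]); 
u=np.array([np.cos(a),np.sin(a)]);n=np.array([-u[1],u[0]])
o=np.array(rc[0])/1000-.115*u; print("o from cover",o, "rail y offs",((np.array(r[0])/1000-o)@n))
x,y=jig(P,o,a)
bz=P[...,2]
for s in np.arange(-.175,-.05,.005):
    k=b&(abs(x-s)<.003)&(abs(y)<.018); 
    if k.sum(): 
        kk=b&(abs(x-s)<.003)&(abs(y)<.004); print(round(s,3),np.percentile(bz[k],[50,90]).round(4),np.median(bz[kk]).round(4))
for col in(200,206,212,218,224,230,240,260,300): print(col,c[166,col],P[166,col].round(3))
red=(cv2.inRange(hsv,(0,140,60),(7,255,255))|cv2.inRange(hsv,(172,140,60),(180,255,255)))>0
rb=np.zeros_like(red);rb[200:280,340:410]=1;q=P[red&rb];print("red",np.nanpercentile(q,[5,50,95],axis=0).round(3).tolist())
qx,qy=jig(q,o,a);print(np.percentile(qx,[5,50,95]),np.percentile(qy,[5,50,95]))
E
```

```text
((517.8353881835938, -9.736312866210938), (302.58343505859375, 63.841556549072266), 76.8172607421875)
cover ((549.4320068359375, 117.62593078613281), (79.0729751586914, 67.45462799072266), 76.90760803222656)
o from cover [0.52320539 0.00565645] rail y offs 0.0017180506860029379
-0.175 [0.0093 0.0104] 0.0094
-0.17 [0.037  0.0411] 0.0104
-0.165 [0.042  0.0556] 0.0559
-0.16 [0.0522 0.0563] 0.0561
-0.155 [0.0526 0.0563] 0.056
-0.15 [0.0525 0.0563] 0.0562
-0.145 [0.0525 0.0567] 0.0567
-0.14 [0.0521 0.0565] 0.0562
-0.135 [0.0524 0.0564] 0.056
-0.13 [0.053  0.0563] 0.056
-0.125 [0.0529 0.0563] 0.0562
-0.12 [0.052  0.0564] 0.0561
-0.115 [0.053  0.0563] 0.0562
-0.11 [0.0523 0.0562] 0.0561
-0.105 [0.0523 0.0562] 0.0562
-0.1 [0.0517 0.0564] 0.0562
-0.095 [0.0514 0.0563] 0.056
-0.09 [0.0514 0.0561] 0.0561
-0.085 [0.0519 0.0563] 0.0561
-0.08 [0.0528 0.0559] 0.0555
-0.075 [0.0528 0.056 ] 0.0559
-0.07 [0.0524 0.0561] 0.056
-0.065 [0.0526 0.0563] 0.0561
-0.06 [0.0534 0.0567] 0.0562
-0.055 [0.0525 0.0562] 0.0561
200 [106 114 121] [ 0.489 -0.167  0.009]
206 [222 239 244] [ 0.484 -0.149  0.055]
212 [223 240 245] [ 0.485 -0.142  0.054]
218 [224 240 244] [ 0.487 -0.134  0.055]
224 [223 239 244] [ 0.489 -0.126  0.055]
230 [223 240 244] [ 0.491 -0.119  0.055]
240 [223 241 245] [ 0.494 -0.107  0.056]
260 [220 238 243] [ 0.5   -0.082  0.056]
300 [145 163 171] [ 0.512 -0.032  0.056]
red [[0.582, 0.013, 0.141], [0.588, 0.019, 0.161], [0.6, 0.026, 0.167]]
[nan nan nan] [nan nan nan]
```

>>> {"op": "move_arm", "data": {
  "steps": [-2,-40,10,0,0,0,-4,-80,40,0,0,0,-4,-106,75,0,0,0,-4,-106,110,0,0,0,-4,-106,145,0,0,0,-4,-106,180,0,0,0,-4,-106,205,0,0,0,-4,-106,216,0,0,0,-4,-106,216,0,0,0,-4,-106,216,0,0,0]
}}

```text
clock: 2.57
eef_pos: [0.4778, -0.193, 0.0511]
ee_rot: [0.117, 0.993, -0.0, 0.0]
contact_force: [1.3, 0.1, -0.1]
grip_width: 0.0004
grip_force: 0.0
```

```bash
python3 - <<'E'
from h import *
c,P,E,f=cam("side");cv2.imwrite("pics/s2.png",cv2.resize(c[110:240,200:340],None,fx=4,fy=4))
s=bot.get_state();o=np.array([.5232,.0057]);print(jig(s["eef_pos"],o,np.radians(76.85)),s["eef_pos"],s["ee_rot"],s["contact_force"])
E
```

```text
(np.float64(-0.20427813618198784), np.float64(-0.002074280435000628)) [ 0.47874637 -0.19369342  0.05237337] [ 1.17456849e-01  9.93076159e-01 -6.10940307e-04  1.80477139e-03] [1.32651493 0.30952762 0.06917472]
```

View pics/s2.png

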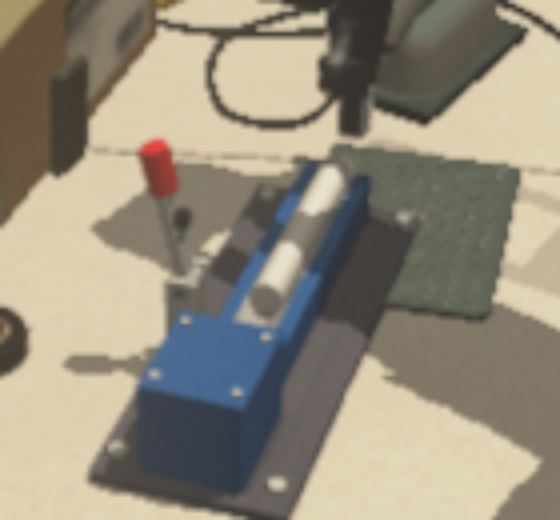

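>>> {"op": "move_arm", "data": {
  "steps": [2,10,4,0,0,0,2,18,4,0,0,0,2,24,4,0,0,0,2,30,4,0,0,0,2,38,4,0,0,0,2,46,4,0,0,0,2,54,4,0,0,0,2,62,4,0,0,0,2,68,4,0,0,0,2,70,4,0,0,0]
}}

```text
clock: 3.45
eef_pos: [0.4923, -0.1249, 0.0468]
ee_rot: [0.118, 0.993, -0.001, 0.001]
contact_force: [-2.0, -4.9, 3.9]
grip_width: -0.0002
grip_force: 3.5
```

```bash
python3 - <<'E'
from h import *
c,P,E,f=cam("scene");cv2.imwrite("pics/s3.png",cv2.resize(c[140:300,200:380],None,fx=4,fy=3.75))
s=bot.get_state();o=np.array([.5232,.0057]);print(jig(s["eef_pos"],o,np.radians(76.85)),s["eef_pos"],s["ee_rot"],s["contact_force"])
E
```

```text
(np.float64(-0.1342050087282042), np.float64(0.0003354772386782562)) [ 0.49234152 -0.12490954  0.04674578] [ 1.17677580e-01  9.93051653e-01 -3.27665041e-04  5.42776992e-04] [-1.15181497 -3.80387812  3.8373175 ]
```

View pics/s3.png

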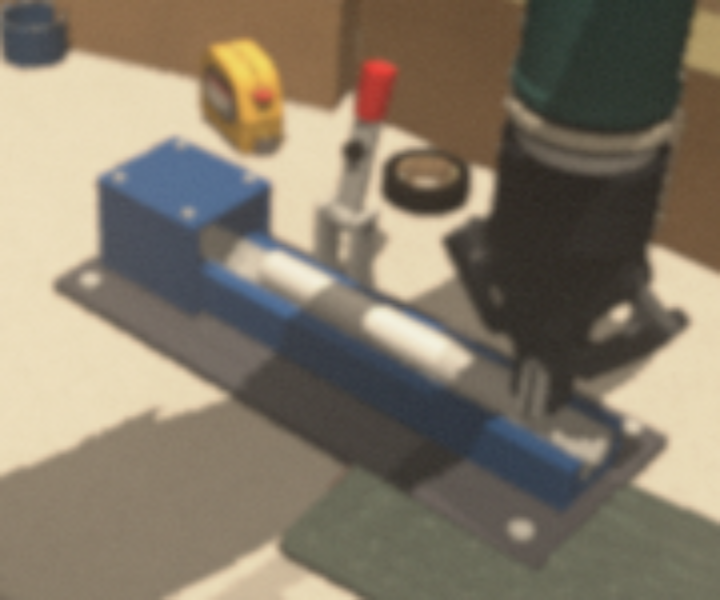

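The fingertip is behind the bar tail, and the bar nose has reached the cover mouth. I'll keep on, more slowly.

>>> {"op": "move_arm", "data": {
  "steps": [0,5,-2,0,0,0,0,10,-2,0,0,0,0,16,-2,0,0,0,0,22,-2,0,0,0,0,28,-2,0,0,0,0,32,-2,0,0,0,0,34,-2,0,0,0]
}}

```text
clock: 4.08
eef_pos: [0.4997, -0.0913, 0.0478]
ee_rot: [0.118, 0.993, 0.0, -0.0]
contact_force: [-0.6, -1.8, 0.6]
grip_width: 0.0002
grip_force: 1.2
```

>>> {"op": "move_arm", "data": {
  "steps": [0,1,0,0,0,0,0,2,0,0,0,0,0,3,0,0,0,0]
}}

```text
clock: 4.33
eef_pos: [0.5002, -0.0891, 0.0479]
ee_rot: [0.118, 0.993, 0.0, -0.0]
contact_force: [-0.8, -0.3, 0.5]
grip_width: -0.0003
grip_force: 0.9
```

>>> {"op": "move_arm", "data": {
  "steps": [0,1,0,0,0,0,0,2,0,0,0,0,0,3,0,0,0,0]
}}

```text
clock: 4.58
eef_pos: [0.5011, -0.0862, 0.048]
ee_rot: [0.118, 0.993, 0.0, -0.0]
contact_force: [-0.3, -1.5, 0.3]
grip_width: 0.0001
grip_force: 0.7
```

>>> {"op": "move_arm", "data": {
  "steps": [0,1,0,0,0,0,0,2,0,0,0,0,0,3,0,0,0,0,0,4,0,0,0,0]
}}

```text
clock: 4.92
eef_pos: [0.5021, -0.0824, 0.0481]
ee_rot: [0.118, 0.993, 0.0, -0.0]
contact_force: [-0.5, -2.1, 0.0]
grip_width: -0.0
grip_force: 0.6
```

>>> {"op": "move_arm", "data": {
  "steps": [0,1,0,0,0,0,0,2,0,0,0,0,0,3,0,0,0,0]
}}

```text
clock: 5.17
eef_pos: [0.5028, -0.0795, 0.0482]
ee_rot: [0.118, 0.993, 0.0, 0.0]
contact_force: [0.1, -1.8, 0.4]
grip_width: 0.0004
grip_force: 0.6
```

>>> {"op": "move_arm", "data": {
  "steps": [0,1,0,0,0,0,0,2,0,0,0,0,0,3,0,0,0,0]
}}

```text
clock: 5.42
eef_pos: [0.5036, -0.0766, 0.0481]
ee_rot: [0.118, 0.993, 0.0, 0.0]
contact_force: [-0.3, -1.1, -0.1]
grip_width: 0.0
grip_force: 0.6
```

>>> {"op": "move_arm", "data": {
  "steps": [0,1,0,0,0,0,0,2,0,0,0,0,0,3,0,0,0,0]
}}

```text
clock: 5.67
eef_pos: [0.5042, -0.0737, 0.0481]
ee_rot: [0.118, 0.993, 0.0, -0.0]
contact_force: [-0.2, -1.7, 0.2]
grip_width: 0.0003
grip_force: 0.6
```

>>> {"op": "move_arm", "data": {
  "steps": [0,1,0,0,0,0,0,2,0,0,0,0,0,3,0,0,0,0]
}}

```text
clock: 5.92
eef_pos: [0.5049, -0.0707, 0.0481]
ee_rot: [0.118, 0.993, 0.0, 0.0]
contact_force: [-1.1, -1.6, -1.1]
grip_width: -0.0002
grip_force: 0.6
```

>>> {"op": "move_arm", "data": {
  "steps": [0,1,0,0,0,0,0,2,0,0,0,0,0,3,0,0,0,0]
}}

```text
clock: 6.17
eef_pos: [0.5056, -0.0678, 0.0481]
ee_rot: [0.118, 0.993, 0.0, 0.0]
contact_force: [-1.2, -1.6, -0.2]
grip_width: 0.0003
grip_force: 0.6
```

>>> {"op": "move_arm", "data": {
  "steps": [0,1,0,0,0,0,0,2,0,0,0,0,0,3,0,0,0,0]
}}

```text
clock: 6.42
eef_pos: [0.5064, -0.0649, 0.0482]
ee_rot: [0.118, 0.993, 0.0, 0.0]
contact_force: [-0.3, -1.0, -1.0]
grip_width: -0.0002
grip_force: 0.6
```

>>> {"op": "move_arm", "data": {
  "steps": [0,1,0,0,0,0,0,2,0,0,0,0,0,3,0,0,0,0]
}}

```text
clock: 6.67
eef_pos: [0.507, -0.062, 0.0481]
ee_rot: [0.118, 0.993, 0.0, -0.0]
contact_force: [-1.3, -1.9, 0.7]
grip_width: -0.0001
grip_force: 0.6
```

>>> {"op": "move_arm", "data": {
  "steps": [0,1,0,0,0,0,0,2,0,0,0,0,0,3,0,0,0,0]
}}

```text
clock: 6.92
eef_pos: [0.5077, -0.0591, 0.0481]
ee_rot: [0.118, 0.993, 0.0, 0.0]
contact_force: [-0.7, -1.1, 0.1]
grip_width: -0.0003
grip_force: 0.6
```

>>> {"op": "move_arm", "data": {
  "steps": [0,1,0,0,0,0,0,2,0,0,0,0,0,3,0,0,0,0]
}}

```text
clock: 7.17
eef_pos: [0.5084, -0.0563, 0.0481]
ee_rot: [0.118, 0.993, -0.0, -0.0]
contact_force: [-0.8, -1.5, -0.5]
grip_width: -0.0004
grip_force: 0.8
```

>>> {"op": "move_arm", "data": {
  "steps": [0,1,0,0,0,0,0,2,0,0,0,0]
}}

```text
clock: 7.33
eef_pos: [0.5087, -0.0552, 0.0482]
ee_rot: [0.118, 0.993, -0.001, -0.0]
contact_force: [-0.9, -5.5, 2.8]
grip_width: -0.0001
grip_force: 1.8
```

>>> {"op": "move_arm", "data": {
  "steps": [0,0,0,0,0,0,0,0,0,0,0,0]
}}

```text
clock: 7.5
eef_pos: [0.5093, -0.0539, 0.0487]
ee_rot: [0.118, 0.993, 0.0, 0.0]
contact_force: [-1.6, -1.1, 3.6]
grip_width: 0.0
grip_force: 1.3
```

```bash
python3 - <<'E'
from h import *
o=np.array([.5232,.0057]);a=np.radians(76.85)
for n in("scene","wrist","wrist"):
    s=bot.get_state();print(s["contact_force"].round(2),s["torque"].round(2),s["eef_pos"].round(4),jig(s["eef_pos"],o,a))
    c,P,E,f=cam(n)
    if n=="scene":cv2.imwrite("pics/s4.png",cv2.resize(c[140:300,200:380],None,fx=4,fy=3.75))
cv2.imwrite("pics/w4.png",c)
E
```

```text
[-1.55 -1.11  3.56] [-0.09  0.2  -0.03] [ 0.5093 -0.0539  0.0487] (np.float64(-0.0612509050484918), np.float64(1.3782268625066053e-05))
[-1.14 -0.21  3.26] [-0.08  0.16 -0.  ] [ 0.5093 -0.054   0.0487] (np.float64(-0.06130384181952862), np.float64(-1.04397230211446e-05))
[-0.61  0.27  3.24] [-0.05  0.19  0.03] [ 0.5092 -0.054   0.0486] (np.float64(-0.061309997284141216), np.float64(4.76336850338131e-06))
```

View pics/s4.png

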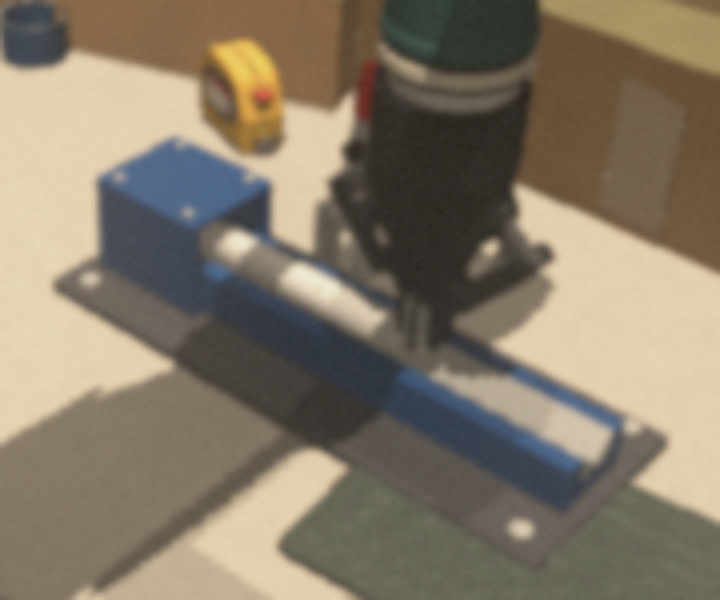

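>>> {"op": "move_arm", "data": {
  "steps": [0,-3,0,0,0,0,0,-6,0,0,0,0,0,-6,0,0,0,0]
}}

```text
clock: 7.9
eef_pos: [0.5072, -0.0605, 0.0476]
ee_rot: [0.118, 0.993, -0.0, -0.0]
contact_force: [0.0, -0.4, 0.1]
grip_width: -0.0002
grip_force: 0.0
```

```bash
python3 - <<'E'
from h import *
o=np.array([.5232,.0057]);a=np.radians(76.85)
for n in("side","wrist"):
    s=bot.get_state();print(s["contact_force"].round(2),s["eef_pos"].round(4),jig(s["eef_pos"],o,a))
    c,P,E,f=cam(n)
    x,y=jig(P,o,a)
    for t in np.arange(-.09,-.02,.004):
        k=(abs(x-t)<.002)&(abs(y)<.005);print(n,t.round(3),k.sum(),np.nanmedian(P[...,2][k]).round(4) if k.any() else"")
    if n=="wrist":cv2.imwrite("pics/w5.png",c)
E
```

```text
[ 0.01 -0.41  0.11] [ 0.5072 -0.0605  0.0476] (np.float64(-0.06814120356490311), np.float64(0.0005451444418454062))
side -0.09 4 0.4103
side -0.086 3 0.4091
side -0.082 3 0.4091
side -0.078 5 0.0326
side -0.074 3 0.4105
side -0.07 4 0.4101
side -0.066 3 0.0954
side -0.062 7 0.4097
side -0.058 8 0.0685
side -0.054 22 0.0705
side -0.05 13 0.0768
side -0.046 6 0.3113
side -0.042 10 0.1668
side -0.038 22 0.1716
side -0.034 115 0.27
side -0.03 111 0.2034
side -0.026 30 0.1545
side -0.022 18 0.1444
[ 0.31 -0.43 -0.38] [ 0.5072 -0.0604  0.0476] (np.float64(-0.06796741246619845), np.float64(0.000586524279138598))
wrist -0.09 253 0.1035
wrist -0.086 85 0.03
wrist -0.082 77 0.0295
wrist -0.078 63 0.0294
wrist -0.074 21 0.0312
wrist -0.07 162 0.0947
wrist -0.066 208 0.0854
wrist -0.062 41 0.0964
wrist -0.058 53 0.0299
wrist -0.054 69 0.0297
wrist -0.05 190 0.054
wrist -0.046 215 0.0567
wrist -0.042 367 0.1039
wrist -0.038 249 0.1011
wrist -0.034 387 0.1175
wrist -0.03 747 0.1219
wrist -0.026 370 0.1243
wrist -0.022 136 0.0559
```

Tail now at jig x ≈ -51 mm. I'll push again gently to see whether it is against something firm.

>>> {"op": "move_arm", "data": {
  "steps": [0,3,0,0,0,0,0,5,0,0,0,0,0,6,0,0,0,0,0,6,0,0,0,0]
}}

```text
clock: 8.33
eef_pos: [0.5085, -0.0556, 0.0479]
ee_rot: [0.118, 0.993, -0.002, -0.0]
contact_force: [-0.8, -5.9, -0.5]
grip_width: 0.0002
grip_force: 2.4
```

>>> {"op": "move_arm", "data": {
  "steps": [0,0.5,0,0,0,0,0,0.5,0,0,0,0]
}}

```text
clock: 8.5
eef_pos: [0.5085, -0.0555, 0.0479]
ee_rot: [0.118, 0.993, -0.002, -0.001]
contact_force: [-1.7, -6.3, -0.6]
grip_width: 0.0
grip_force: 2.8
```

>>> {"op": "move_arm", "data": {
  "steps": [0,0.5,0,0,0,0,0,0.5,0,0,0,0]
}}

```text
clock: 8.67
eef_pos: [0.5085, -0.0554, 0.0479]
ee_rot: [0.118, 0.993, -0.002, -0.001]
contact_force: [-2.5, -7.1, -0.7]
grip_width: 0.0001
grip_force: 3.3
```

Firm at 7.5 N without advancing, so the bar is home. Next I'll retreat, lift, and go behind the lever.

>>> {"op": "move_arm", "data": {
  "steps": [0,-10,0,0,0,0,0,-20,0,0,0,0,0,-20,-40,0,0,0,0,-20,-80,0,0,0,0,-20,-120,0,0,0,0,-20,-160,0,0,0,0,-20,-200,0,0,0,-30,10,-200,0,0,0,-60,40,-200,0,0,0,-90,70,-200,0,0,0]
}}

```text
clock: 9.5
eef_pos: [0.6127, -0.0075, 0.2505]
ee_rot: [0.119, 0.993, 0.0, 0.002]
contact_force: [1.0, -0.5, 0.1]
grip_width: -0.0001
grip_force: 0.0
```

```bash
python3 - <<'E'
from h import *
o=np.array([.5232,.0057]);a=np.radians(76.85)
s=bot.get_state();print(s["contact_force"].round(2),s["eef_pos"].round(4),jig(s["eef_pos"],o,a))
c,P,E,f=cam("side")
hsv=cv2.cvtColor(c,cv2.COLOR_BGR2HSV);red=(cv2.inRange(hsv,(0,140,60),(7,255,255))|cv2.inRange(hsv,(172,140,60),(180,255,255)))>0
q=P[red];q=q[(abs(q[:,0]-.59)<.05)&(abs(q[:,1]-.02)<.05)];x,y=jig(q,o,a);print("red",len(q),np.median(x),np.median(y),np.median(q[:,2]),q[:,2].max())
E
```

```text
[ 0.97 -0.48  0.14] [ 0.6127 -0.0075  0.2505] (np.float64(0.007449840766925801), np.float64(-0.09012732235434526))
red 11 0.03778578949844201 -0.06866003535415911 0.16385541332755904 0.16640342259286012
```

>>> {"op": "move_arm", "data": {
  "steps": [-22,22,0,0,0,0,-24,22,30,0,0,0,-24,22,65,0,0,0,-24,22,95,0,0,0,-24,22,110,0,0,0,-24,22,110,0,0,0]
}}

```text
clock: 10.05
eef_pos: [0.6363, 0.0081, 0.1316]
ee_rot: [0.118, 0.993, 0.0, -0.006]
contact_force: [0.2, 0.5, -0.9]
grip_width: -0.0
grip_force: 0.0
```

>>> {"op": "move_arm", "data": {
  "steps": [8,0,0,0,0,0,16,0,0,0,0,0,24,0,0,0,0,0,32,0,0,0,0,0,40,0,0,0,0,0,46,0,0,0,0,0,52,0,0,0,0,0,52,0,0,0,0,0]
}}

```text
clock: 10.72
eef_pos: [0.5881, 0.0207, 0.1389]
ee_rot: [0.118, 0.993, 0.0, 0.0]
contact_force: [-0.1, 0.1, -0.6]
grip_width: -0.0001
grip_force: 0.1
```

```bash
python3 - <<'E'
from h import *
o=np.array([.5232,.0057]);a=np.radians(76.85)
s=bot.get_state();print(s["contact_force"].round(2),s["eef_pos"].round(4),jig(s["eef_pos"],o,a))
c,P,E,f=cam("side");cv2.imwrite("pics/s6.png",cv2.resize(c[110:240,200:340],None,fx=4,fy=4))
E
```

```text
[-0.1   0.12 -0.61] [0.5881 0.0207 0.1389] (np.float64(0.029422367489209886), np.float64(-0.05979161206439335))
```

View pics/s6.png

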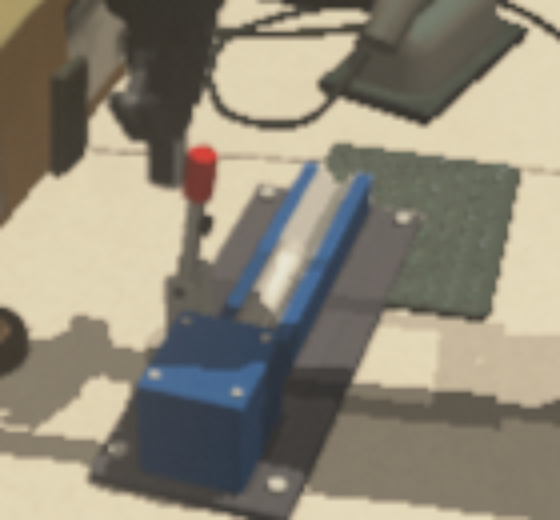

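The lever is now just past upright, with the finger behind the handle at about (180,165). Next I'll follow its arc down.

>>> {"op": "move_arm", "data": {
  "steps": [11,0,-4,0,0,0,22,0,-5,0,0,0,30,0,-3,0,0,0,38,0,0,0,0,0,46,0,4,0,0,0,53,0,8,0,0,0,60,0,13,0,0,0,66,0,19,0,0,0,72,0,25,0,0,0,77,0,31,0,0,0]
}}

```text
clock: 11.6
eef_pos: [0.5134, 0.0386, 0.1064]
ee_rot: [0.118, 0.993, 0.0, -0.0]
contact_force: [1.9, -0.1, 0.0]
grip_width: 0.0001
grip_force: 0.6
```

```bash
python3 - <<'E'
from h import *
o=np.array([.5232,.0057]);a=np.radians(76.85)
s=bot.get_state();print(s["contact_force"].round(2),s["eef_pos"].round(4),jig(s["eef_pos"],o,a))
c,P,E,f=cam("side");cv2.imwrite("pics/s7.png",cv2.resize(c[110:240,200:340],None,fx=4,fy=4))
E
```

```text
[ 1.86 -0.1   0.01] [0.5134 0.0386 0.1064] (np.float64(0.029855758511448418), np.float64(0.01701261114943954))
```

View pics/s7.png

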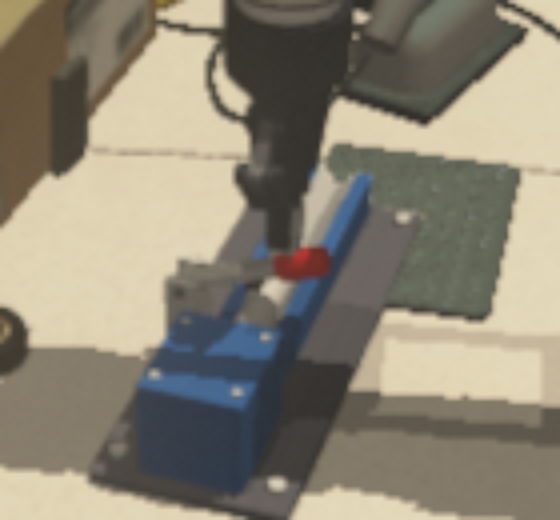

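>>> {"op": "move_arm", "data": {
  "steps": [5,0,6,0,0,0,9,0,12,0,0,0,12,0,18,0,0,0,14,0,22,0,0,0,14,0,24,0,0,0,14,0,24,0,0,0]
}}

```text
clock: 12.15
eef_pos: [0.4997, 0.0418, 0.0822]
ee_rot: [0.118, 0.993, 0.0, -0.001]
contact_force: [-0.4, 0.9, -0.9]
grip_width: 0.0001
grip_force: 0.0
```

>>> {"op": "move_arm", "data": {
  "steps": [0,0,1,0,0,0,0,0,2,0,0,0,0,0,3,0,0,0,0,0,3,0,0,0]
}}

```text
clock: 12.48
eef_pos: [0.5006, 0.0417, 0.0801]
ee_rot: [0.118, 0.993, 0.0, -0.0]
contact_force: [-0.7, 0.1, 0.3]
grip_width: -0.0
grip_force: 0.2
```

>>> {"op": "move_arm", "data": {
  "steps": [0,0,1,0,0,0,0,0,2,0,0,0,0,0,2,0,0,0]
}}

```text
clock: 12.73
eef_pos: [0.5006, 0.0417, 0.078]
ee_rot: [0.118, 0.993, 0.0, 0.0]
contact_force: [-0.8, -0.1, -0.4]
grip_width: -0.0
grip_force: 0.2
```

```bash
python3 - <<'E'
from h import *
o=np.array([.5232,.0057]);a=np.radians(76.85)
c,P,E,f=cam("side");cv2.imwrite("pics/s8.png",cv2.resize(c[110:240,200:340],None,fx=4,fy=4))
hsv=cv2.cvtColor(c,cv2.COLOR_BGR2HSV);red=(cv2.inRange(hsv,(0,140,60),(7,255,255))|cv2.inRange(hsv,(172,140,60),(180,255,255)))>0
q=P[red];q=q[(abs(q[:,0]-.49)<.08)&(abs(q[:,1]-.04)<.06)];x,y=jig(q,o,a);print("red",len(q),np.percentile(x,[5,50,95]),np.percentile(y,[5,50,95]),np.percentile(q[:,2],[2,50,98]))
E
```

```text
red 65 [0.02947266 0.03855458 0.04231189] [0.02348336 0.04189627 0.0516133 ] [0.06510003 0.07232563 0.0777822 ]
```

View pics/s8.png

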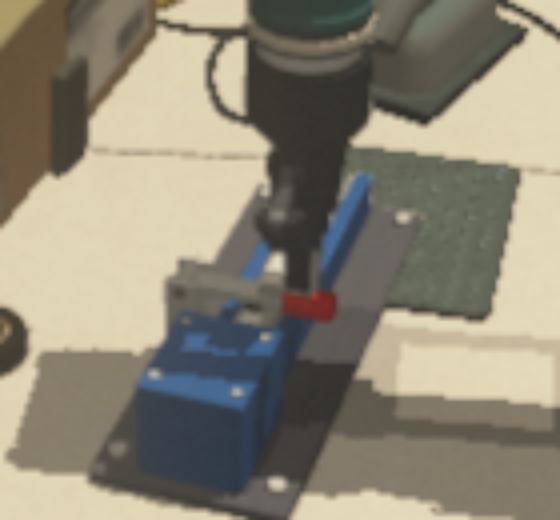

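>>> {"op": "move_arm", "data": {
  "steps": [0,0,1,0,0,0,0,0,1.5,0,0,0,0,0,1.5,0,0,0]
}}

```text
clock: 13.03
eef_pos: [0.5007, 0.0417, 0.0776]
ee_rot: [0.118, 0.993, 0.0, 0.0]
contact_force: [-1.6, 0.1, 5.2]
grip_width: 0.0003
grip_force: 2.6
```

>>> {"op": "move_arm", "data": {
  "steps": [0,0,-30,0,0,0,0,0,-70,0,0,0,0,0,-110,0,0,0,0,0,-150,0,0,0,-20,-30,-180,0,0,0,-40,-60,-190,0,0,0,-40,-90,-190,0,0,0,-40,-90,-190,0,0,0,-40,-90,-190,0,0,0]
}}

```text
clock: 13.78
eef_pos: [0.5183, -0.0565, 0.2664]
ee_rot: [0.12, 0.993, 0.0, -0.0]
contact_force: [0.2, 0.6, -0.2]
grip_width: 0.0004
grip_force: 0.0
```

```bash
python3 - <<'E'
from h import *
o=np.array([.5232,.0057]);a=np.radians(76.85)
c,P,E,f=cam("wrist");cv2.imwrite("pics/w9.png",c)
x,y=jig(P,o,a)
for t in np.arange(-.07,-.035,.002):
    k=(abs(x-t)<.001)&(abs(y)<.004);print(t.round(3),k.sum(),np.nanmedian(P[...,2][k]).round(4) if k.any() else"")
for r in(.02,.046,.07,.083,.095):
    k=(abs(x-.03)<.005)&(abs(y+.046-r)<.003)&(P[...,2]>.06);print("lever",r,np.nanmedian(P[...,2][k]).round(4))
print(bot.get_state()["contact_force"])
E
```

```text
-0.07 229 0.3122
-0.068 235 0.3135
-0.066 683 0.3405
-0.064 796 0.3349
-0.062 630 0.3462
-0.06 588 0.3455
-0.058 765 0.3411
-0.056 746 0.3388
-0.054 277 0.3146
-0.052 237 0.3093
-0.05 259 0.3078
-0.048 236 0.311
-0.046 69 0.3187
-0.044 81 0.3116
-0.042 118 0.3147
-0.04 349 0.3209
-0.038 453 0.3489
-0.036 394 0.326
lever 0.02 0.0723
lever 0.046 0.0722
lever 0.07 0.0766
lever 0.083 0.0768
lever 0.095 0.0764
[ 0.30401276 -0.00891478  0.34453574]
```

View pics/w9.png

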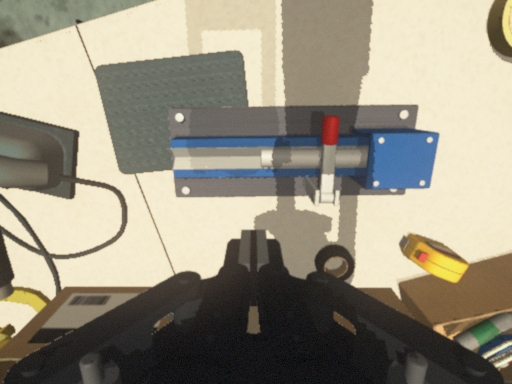

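The lever is level across the bar and the bar tail is at (261,158). One tail check before handing in.

```bash
python3 - <<'E'
from h import *
o=np.array([.5232,.0057]);a=np.radians(76.85)
c,P,E,f=cam("wrist");x,y=jig(P,o,a);z=P[...,2]
k=(abs(y)<.006)&(z>.052)&(z<.06)&(x>-.1)&(x<.01);print("tail",np.sort(x[k])[:5],np.percentile(x[k],1))
for t in np.arange(-.056,-.044,.001):
    k=(abs(x-t)<.001)&(abs(y)<.005)&(z<.07);print(t.round(3),np.nanmedian(z[k]).round(4))
E
```

```text
tail [-0.04951885 -0.0494944  -0.04949422 -0.04949406 -0.04949349] -0.04949212558437057
-0.056 0.0294
-0.055 0.0299
-0.054 0.03
-0.053 0.0304
-0.052 0.0301
-0.051 0.0368
-0.05 0.0542
-0.049 0.0555
-0.048 0.0553
-0.047 0.0561
-0.046 0.056
-0.045 0.0556
-0.044 0.0556
```

```bash
python3 -c "
from bench import bot
print(bot.job_done())"
```

```text
the job is handed in; nothing more can be done
None
```

The job is handed in, with no verdict returned: the bar stopped firmly at about 7.5 N, under the 14 N slip limit, and the hold-down arm is level on it; button travel and stop slip can't be read directly, and one brief force spike and drop at first contact means a slip of about 1 mm is possible.

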